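# Load the low ham press and cull the snapped plate

### The arm

A 7-joint arm with a two-finger parallel gripper is mounted at the origin on the work surface; the furniture and walls round the work are solid. World frame = base frame: x ahead of the robot, y to its left, z up, the work surface at z = 0. Lengths are in m, angles in rad, forces in N, time in s.
With the tool pointing down it reaches from about 0.425 to 0.875 m from the base axis. Payload 4.7 kg.
Tool frame: the origin (TCP) lies at the very end of the fingers, on their centre line; the grasp point (between the pads) lies 19 mm behind it; z points along the fingers, y is the line along which they close (so a half turn about z gives the same grasp; the last joint's range is limited). The gripper opens to 85 mm and grips with 20 to 120 N. Pads are 22 mm wide; open, the fingers measure 114 mm over their backs; the gripper's body (76 mm by 85 mm) begins 54 mm behind the grasp point. The pads swing forward as they close: fully open they stand 13 mm farther back than shut.
Start: joints at [-1.252, 0.321, -0.07, 1.45, 0.023, 1.371, -0.057], TCP at [0.195, 0.62, 0.205] pointing down, gripper open.
Joint ranges: [-2.86, 2.86], [-0.3, 2.09], [-1.38, 1.24], [0.06, 2.45], [-1.56, 4.7], [0.09, 2.05], [-2.69, 2.69]. Speed limits (rad/s): [2.57, 2.57, 3.14, 3.14, 3.14, 3.14, 3.14].

### API

Orientations are given as a 3x3 rotation matrix whose columns are the frame's x, y, z axes.
In Python, from workcell import * gives the robot as it stands. The module is installed in compiled form; this text tells all that it offers.
- The arm moves only by the shell command python3 -m inch 'ROWS'. ROWS is JSON, one flat list of numbers, 7 for each row, row after row: the shift along the tool's x, y, z in cm, then the turn, a rotation vector about the tool's x, y, z in rad, then the opening, from 0 (shut) to 1 (fully open). In form: [tx, ty, tz, wx, wy, wz, fingers, tx, ty, tz, wx, wy, wz, fingers, ...]. A call has 1 to 20 rows; each row shifts and turns the commanded pose from where the row before left it, along the tool's axes as they then stand; what a row does not reach is not made up. A row lasts 1/12 s, in which the tool goes at most 41.7 mm and 7.16 degrees, less where a joint would pass 70% of its speed; a pose out of reach is approached as far as the arm can. A call is refused whole if a number of a shift passes 4.17 or a number of a turn 0.125, either way. A call with a gripper value outside its range is refused whole. The fingers move at their own pace and stop on an object; the grip force is fixed at half the most. Time passes only in rows, so rows that do not move let the fingers close. It gives the time, the measured TCP pose, the force, the opening and the grip force at its end, in the units of the state.
- observe(): the state, without advancing time (a new reading comes with each control period).
- get_image(name): name is "side" or "top"; returns a dict with "image" (420x560x3 uint8, red, green, blue), "depth" (420x560 float32, m along the optical axis (not along the pixel's ray), 0 where there is no reading), "fx", "fy", "cx", "cy" (pixels), "origin" and "attitude" of the camera in the world. Camera axes: x right, y up, looking along -z (the intrinsics and any distortion apply to the point x, -y, -z); pixel columns grow to the right and rows downward; lengths in m; the calibration is good to about 2 mm. A picture is of the moment at which its call begins.
- sign_off(): hands the job in; it is judged then, once.
The state is a dict: "time_s": time; "qpos": joint angles; "dq": joint speeds; "joint_torque": joint torques, N m; "tcp_pos": TCP position; "orientation": TCP orientation; "wrist_force": force on the tool from outside, world axes, zero at the start; "torque": the same for the moment, N m; "finger_gap": finger opening in m; "finger_force": force on a finger pad.
Only numpy, scipy, OpenCV 4.12 (cv2) and the standard library are available. Lean on these libraries where they do the work, as an engineer would, in place of code of your own. Each camera call takes 0.05 s, during which the arm holds its last target. There are 200 camera calls.

### The job

Get the ham press ready: of the three aluminium press plates on the worktop, one has a snapped-off corner; lay that one flat in the empty steel tray. Slide either of the two whole plates, blade first, along its base under the low bridge of the press until it is fully home against the rear stop. Leave the other whole plate and the tray where they are.

Things in the scene. Friction and masses are not known exactly. Their poses are not given: they have to be found in the camera images.
- plate_a: Aluminium press plate lying flat, 0.2 kg: blade 95 long (x +-47.5), 70 wide (y), 12 thick; behind it a tongue 24 wide, 12 thick with an upright grip fin 60 long (x -112 to -52), 14 thick (y), top 45 above the underside. Origin: blade centre, underside; +x points away from the fin, z up. This one is whole.
- plate_a_grip (a point): Middle of the grip fin of plate_a, 82 mm behind the blade's centre (x = -82) and 30 mm above the underside; same axes as the plate. Pinch the fin's 14 mm thickness (along y) here from above. The worktop's boards lie 0 to 1 mm above z = 0.
- plate_b: Aluminium press plate lying flat, 0.2 kg: blade 95 long (x +-47.5), 70 wide (y), 12 thick; behind it a tongue 24 wide, 12 thick with an upright grip fin 60 long (x -112 to -52), 14 thick (y), top 45 above the underside. Origin: blade centre, underside; +x points away from the fin, z up. This one is whole and identical to plate_a.
- plate_b_grip (a point): Middle of the grip fin of plate_b, 82 mm behind the blade's centre (x = -82) and 30 mm above the underside; same axes as the plate. Pinch the fin's 14 mm thickness (along y) here from above. The worktop's boards lie 0 to 1 mm above z = 0.
- plate_snapped: Aluminium press plate lying flat, 0.2 kg: blade 95 long (x +-47.5), 70 wide (y), 12 thick; behind it a tongue 24 wide, 12 thick with an upright grip fin 60 long (x -112 to -52), 14 thick (y), top 45 above the underside. Origin: blade centre, underside; +x points away from the fin, z up. This one is the reject: its front +y corner, about 40 by 35, is snapped off, leaving a jagged edge.
- plate_snapped_grip (a point): Middle of the grip fin of plate_snapped, 82 mm behind the blade's centre (x = -82) and 30 mm above the underside; same axes as the plate. Pinch the fin's 14 mm thickness (along y) here from above. The worktop's boards lie 0 to 1 mm above z = 0.
- press: Steel ham press, bolted down: bridge 100 deep (x +-50), 110 wide, on two cheeks; black handwheel on top (at x = +15, 68 across, top 110 up); flat base sheet 6 thick, x -195 to +50, y +-71. Origin: on the worktop under the bridge's middle, z up. +x is the way a plate slides in. Plates slide on the base. The bridge's underside is 17 above the base; its top 44.5 above the worktop.
- press_mouth (a point): Middle of the press's open mouth (press x = -50), on the base's top; same axes as the press. The lane inside is 82 wide (y +-41). Flared lead-ins, 17 high, stand before it on both sides, out to press x = -75, where they are about 108 apart.
- press_stop (a point): Middle of the rear stop's face (press x = +40), on the base's top; same axes as the press. With a blade against it the plate's origin lies at press x = -7.5 and its fin stays wholly outside the bridge.
- scrap_tray: Empty steel tray, 236 (x) by 256 (y) mm, rim 42 mm high; flat floor about 170 (x) by 185 (y) mm, 2 to 6 mm above the worktop. Loose, 0.85 kg. Origin: centre of its underside, z up. The snapped plate lies in it lengthwise along the tray's y, either way round.

How it is judged:
At the end, for the whole second after the job is handed in: The snapped plate lies flat and at rest inside the tray, on its floor (tilt under 0.2 rad). One whole plate lies flat under the press bridge, its blade within 7 mm of the rear stop and within 0.15 rad of the press's axis, at rest. The other whole plate lies flat within 30 mm of where it started (x of plate_snapped in the frame of scrap_tray between -0.08 and 0.08 m and y of plate_snapped in the frame of scrap_tray between -0.09 and 0.09 m and x of plate_snapped_grip in the frame of scrap_tray between -0.088 and 0.088 m and y of plate_snapped_grip in the frame of scrap_tray between -0.1 and 0.1 m and angle between plate_snapped's own z axis and vertical below 0.2 rad and height (world z) of plate_snapped below 0.022 m and linear speed of plate_snapped below 0.02 m/s and ((x of plate_a in the frame of press between -0.0145 and -0.003 m and y of plate_a in the frame of press between -0.01 and 0.01 m and angle between the x axis of plate_a and the x axis of press, either way round below 0.15 rad and angle between each of plate_a, plate_b's own z axis and vertical below 0.1 rad and z of plate_a in the frame of press between 0.003 and 0.011 m and distance of plate_b from where it was at the start of the episode below 0.03 m and linear speed of plate_a below 0.02 m/s) or (x of plate_b in the frame of press between -0.0145 and -0.003 m and y of plate_b in the frame of press between -0.01 and 0.01 m and angle between the x axis of plate_b and the x axis of press, either way round below 0.15 rad and angle between each of plate_b, plate_a's own z axis and vertical below 0.1 rad and z of plate_b in the frame of press between 0.003 and 0.011 m and distance of plate_a from where it was at the start of the episode below 0.03 m and linear speed of plate_b below 0.02 m/s))); the robot touches nothing.
It fails at once if the tray is shoved more than 60 mm (distance of scrap_tray from where it was at the start of the episode above 0.06 m).
It also fails if it takes over 62 s, if anything falls off the work surface, if the arm or the gripper's body presses on something with over 40 N, if the wrist force passes 120 N, or if a joint passes its speed limit or range.

## Working session

There is one attempt and no reset: what is moved stays moved. The work goes in short steps, Python scripts to look and compute and a shell command to move; the robot and the scene stay as the last step left them, time stands still between calls to the robot, and variables do not carry over. Pictures are saved under pics/ and viewed, at most 10 in all, crops included, and the job is handed in when it is done.

```bash
mkdir -p pics; cat > h.py <<'E'
from workcell import *
import numpy as np, cv2
def snap(name,fn):
    d=get_image(name); np.savez(''+fn+'.npz',**d)
    cv2.imwrite('pics/'+fn+'.png',d['image'][:,:,::-1]); return d
def load(fn): return np.load(''+fn+'.npz')
def cloud(d):
    v,u=np.mgrid[0:420,0:560]; z=d['depth']
    p=np.stack([(u-d['cx'])/d['fx']*z,-(v-d['cy'])/d['fy']*z,-z],-1)
    return p@np.array(d['attitude']).T+d['origin']
E
python3 - <<'E'
from h import *
for n in('top','side'):
    d=snap(n,n+'1'); print(n,d['fx'],d['cx'],d['cy'],d['origin'],d['attitude'])
print(observe()); 
E
```

```text
top 543.7500914118051 282.2807316260552 204.3828805008958 [ 0.06024711 -0.03579679  1.84074414] [[-0.00594854  0.98174814 -0.19009263]
 [-0.9993544  -0.01257194 -0.03365607]
 [-0.03543162  0.1897697   0.98118911]]
side 482.3260080365242 279.3651704809368 203.81237876413556 [-0.34026553  1.21121253  0.87350062] [[-0.84380361  0.26751325 -0.46522267]
 [-0.53655848 -0.43674229  0.72205344]
 [-0.01002356  0.85889047  0.51206122]]
{'time_s': 0.1, 'qpos': array([-1.25191238,  0.32173207, -0.07008029,  1.45161214,  0.02263261,
        1.37077273, -0.05689619]), 'dq': array([ 0.00155687, -0.00231357,  0.00130184, -0.00170648,  0.00163669,
        0.00087122,  0.0003307 ]), 'joint_torque': array([-1.38254350e-04, -4.94878578e+01, -3.84020973e-01, -3.15210736e+01,
        1.29058390e-02,  7.38281262e-03, -3.34478727e-05]), 'tcp_pos': array([0.19495609, 0.61950445, 0.2039141 ]), 'orientation': array([[-9.53922419e-01,  3.00053096e-01, -3.97524072e-04],
       [ 3.00053332e-01,  9.53920927e-01, -1.69177459e-03],
       [-1.28415673e-04, -1.73310013e-03, -9.99998490e-01]]), 'wrist_force': array([ 0.95910333, -0.0540524 , -0.01989372]), 'torque': array([-0.01131243, -0.03610932,  0.03404865]), 'finger_force': 0.0, 'finger_gap': 0.08556489943746906}
```

View pics/top1.png

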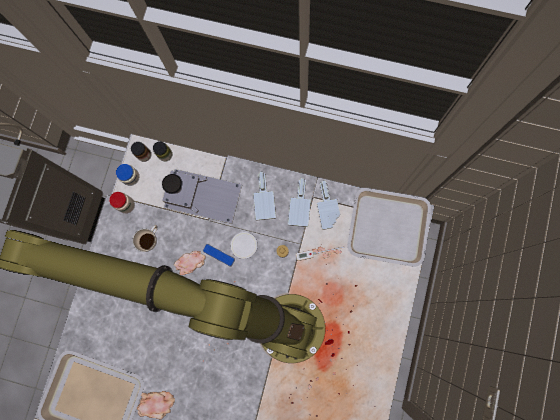

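View pics/side1.png

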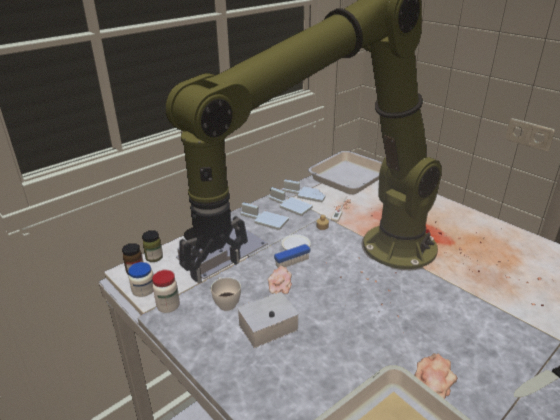

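```bash
python3 - <<'E'
from h import *
d=load('top1'); im=d['image'][:,:,::-1]
a=cv2.resize(im[155:240,150:350],None,fx=4,fy=4,interpolation=cv2.INTER_CUBIC)
b=cv2.resize(im[180:270,340:440],None,fx=2.5,fy=2.5,interpolation=cv2.INTER_CUBIC)
c=np.zeros((340+225,800,3),np.uint8); c[:340]=a; c[340:,:250]=b
cv2.imwrite('pics/crop1.png',c)
w=cloud(d)
for u,v in [(264,205),(299,210),(325,212),(263,180),(304,185),(324,188),(390,225),(225,200),(172,183),(300,250)]: print((u,v),w[v,u].round(3))
E
```

```text
(264, 205) [0.412 0.089 0.02 ]
(299, 210) [ 0.394 -0.03   0.013]
(325, 212) [ 0.385 -0.118  0.019]
(263, 180) [0.492 0.091 0.05 ]
(304, 185) [ 0.482 -0.048  0.01 ]
(324, 188) [ 0.461 -0.115  0.052]
(390, 225) [ 0.342 -0.34  -0.006]
(225, 200) [0.432 0.224 0.012]
(172, 183) [0.472 0.386 0.111]
(300, 250) [ 0.259 -0.032 -0.005]
```

View pics/crop1.png

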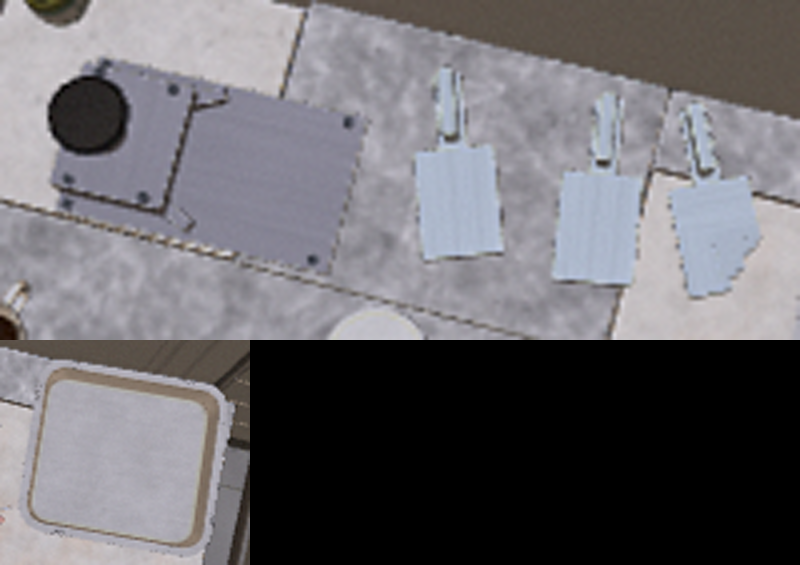

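```bash
cat >> h.py <<'E'
def ray(d,u,v,z):
    c=np.array([(u-d['cx'])/d['fx'],-(v-d['cy'])/d['fy'],-1.])@np.array(d['attitude']).T
    return d['origin']+c*(z-d['origin'][2])/c[2]
E
python3 - <<'E'
from h import *
d=load('top1'); w=cloud(d)
f=lambda x,y,z:ray(d,(x+.5)/4-.5+150,(y+.5)/4-.5+155,z)[:2]
g=lambda x,y,z:ray(d,(x+.5)/2.5-.5+340,(y-340+.5)/2.5-.5+180,z)[:2]
P={'left':[(414,152),(496,144),(503,252),(424,260)],'mid':[(564,173),(645,178),(633,285),(553,277)],'snap':[(670,194),(749,177),(690,297)]}
for k,p in P.items():
    q=np.array([f(x,y,.0125) for x,y in p]); print(k,q.round(4).tolist(),'c',(q[:4].mean(0) if len(q)==4 else (q[1]+q[2])/2).round(4))
    for i in range(len(q)-1): e=q[i+1]-q[i]; print('  edge',np.linalg.norm(e).round(4),np.degrees(np.arctan2(e[1],e[0])).round(1))
print('press base', [f(x,y,.006).round(4).tolist() for x,y in [(368,122),(330,272),(57,203)]])
print('bridge', [f(x,y,.0445).round(4).tolist() for x,y in [(195,88),(165,212),(85,60),(54,185)]])
print('wheel',f(88,115,.11))
print('tray rim',[g(x,y,.042).round(4).tolist() for x,y in [(47,368),(232,396),(200,553),(22,518)]])
for n,(u0,u1) in {'left':(255,275),'mid':(296,306),'snap':(316,332)}.items():
    r=w[168:202,u0:u1].reshape(-1,3); r=r[(r[:,2]>.033)&(r[:,2]<.06)]; c=r.mean(0); _,s,V=np.linalg.svd(r[:,:2]-c[:2]); print(n,len(r),c.round(4),np.degrees(np.arctan2(V[0,1],V[0,0])).round(1), np.ptp((r[:,:2]-c[:2])@V[0]))
E
```

```text
left [[0.457, 0.1273], [0.4631, 0.0565], [0.3687, 0.0508], [0.3626, 0.1183]] c [0.4129 0.0882]
  edge 0.071 -85.1
  edge 0.0946 -176.5
  edge 0.0678 95.2
mid [[0.4368, -0.0019], [0.4315, -0.0712], [0.339, -0.0596], [0.3467, 0.0083]] c [ 0.3885 -0.0311]
  edge 0.0696 -94.4
  edge 0.0933 172.8
  edge 0.0683 83.6
snap [[0.4173, -0.0924], [0.4312, -0.1601], [0.3282, -0.1077]] c [ 0.3797 -0.1339]
  edge 0.0691 -78.4
  edge 0.1156 153.0
press base [[0.4856, 0.168], [0.3542, 0.1996], [0.4175, 0.4377]]
bridge [[0.5086, 0.3123], [0.401, 0.3353], [0.5347, 0.4079], [0.4256, 0.4309]]
wheel [0.47068038 0.3877257 ]
tray rim [[0.4517, -0.2314], [0.4101, -0.4763], [0.2013, -0.4227], [0.2495, -0.192]]
left 71 [0.4933 0.0961 0.045 ] -173.9 0.058566898037558345
mid 71 [ 0.469  -0.0382  0.0465] 174.0 0.059747606542292976
snap 77 [ 0.459  -0.1179  0.0476] -170.4 0.059933923567303066
```

```bash
cat > plan.py <<'E'
import sys; from h import *
from scipy.spatial.transform import Rotation as R
def plan(x,y,z,yaw,psi_first=False):
    o=observe(); A=np.array(o['orientation']); a=np.radians(yaw); c,s=np.cos(a),np.sin(a)
    T=np.array([[c,s,0],[s,-c,0],[0,0,-1]]); e=np.array([x,y,z])-o['tcp_pos']
    print('t',round(o['time_s'],2),'tcp',o['tcp_pos'].round(4),'yaw',np.degrees(np.arctan2(A[1,0],A[0,0])).round(1),'gap',round(o['finger_gap'],4),'F',o['wrist_force'].round(1),'pad',round(o['finger_force'],1))
    print('shift cm cur axes',(A.T@e*100).round(2),' target axes',(T.T@e*100).round(2),'turn',R.from_matrix(A.T@T).as_rotvec().round(3))
if __name__=='__main__': plan(*map(float,sys.argv[1:5]))
E
python3 - <<'E'
from h import *
d=load('top1'); w=cloud(d); m=(w[...,2]>.03)&(w[...,2]<.06); m[:180]=0;m[275:]=0;m[:,:340]=0;m[:,440:]=0
r=w[m][:,:2].astype(np.float32); r=r[(r[:,0]<.5)&(r[:,0]>.15)]
print(len(r),cv2.minAreaRect(r*1000))
E
python3 plan.py .494 .0955 .12 -175
```

```text
1197 ((330.7441101074219, -328.9539794921875), (256.80059814453125, 239.04202270507812), 79.61930847167969)
t 0.1 tcp [0.195  0.6195 0.2039] yaw 162.5 gap 0.0856 F [ 1.  -0.1 -0. ] pad 0.0
shift cm cur axes [-44.25 -41.     8.47]  target axes [-25.22 -54.81   8.39] turn [-0.002 -0.    -0.392]
```

```bash
python3 -m inch '[-2.6,-2.41,0,0,0,0,1,-2.6,-2.41,0,0,0,0,1,-2.6,-2.41,0,0,0,0,1,-2.6,-2.41,0,0,0,0,1,-2.6,-2.41,0,0,0,0,1,-2.6,-2.41,0,0,0,0,1,-2.6,-2.41,0,0,0,0,1,-2.6,-2.41,0,0,0,0,1,-2.6,-2.41,0,0,0,0,1,-2.6,-2.41,0,0,0,0,1,-2.6,-2.41,0,0,0,0,1,-2.6,-2.41,0,0,0,0,1,-2.6,-2.41,0,0,0,0,1,-2.6,-2.41,0,0,0,0,1,-2.6,-2.41,0,0,0,0,1,-2.6,-2.41,0,0,0,0,1,-2.6,-2.41,0,0,0,0,1,0,0,2.5,0,0,-0.125,1,0,0,2.5,0,0,-0.125,1,0,0,2.5,0,0,-0.125,1]'; python3 plan.py .494 .0955 .018 -175
```

```text
time_s: 1.77
tcp_pos: [0.4941, 0.0958, 0.1291]
orientation: [[-0.997, -0.074, 0.001], [-0.074, 0.997, 0.001], [-0.001, 0.001, -1.0]]
wrist_force: [-0.8, 0.3, 0.4]
finger_gap: 0.0851
finger_force: 0.0
t 1.77 tcp [0.4941 0.0958 0.1291] yaw -175.7 gap 0.0851 F [-0.8  0.3  0.4] pad 0.0
shift cm cur axes [ 0.02 -0.03 11.11]  target axes [ 1.000e-02 -3.000e-02  1.111e+01] turn [ 0.001  0.001 -0.013]
```

```bash
python3 -m inch '[0,0,3.0,0,0,-0.013,1,0,0,3,0,0,0,1,0,0,2.5,0,0,0,1,0,0,1.5,0,0,0,1,0,0,1.1,0,0,0,1,0,0,0,0,0,0,1,0,0,0,0,0,0,0,0,0,0,0,0,0,0,0,0,0,0,0,0,0,0,0,0,0,0,0,0,0,0,0,0,0,0,0,0,0,0,0,0,0,0,0,0,0,0,0,0,0,0,0,0,0,0,0,0]'; python3 plan.py .494 .0955 .1 -175
```

```text
time_s: 2.93
tcp_pos: [0.4939, 0.0966, 0.0191]
orientation: [[-0.997, -0.083, 0.0], [-0.083, 0.997, 0.0], [-0.0, 0.0, -1.0]]
wrist_force: [0.2, 0.8, -0.3]
finger_gap: 0.0002
finger_force: 0.0
t 2.93 tcp [0.4939 0.0966 0.0191] yaw -175.2 gap 0.0002 F [ 0.2  0.8 -0.3] pad 0.0
shift cm cur axes [-0.01 -0.11 -8.09]  target axes [-0.   -0.11 -8.09] turn [ 0.     0.    -0.004]
```

```bash
python3 - <<'E'
from h import *
a=snap('top','top2')['image'][:,:,::-1]; b=snap('side','side2')['image'][:,:,::-1]
c=np.hstack([cv2.resize(a[150:250,200:360],None,fx=2.5,fy=2.5,interpolation=2),cv2.resize(b[120:245,200:360],(400,312),interpolation=2)[:250]])
c=np.hstack([c[:, :400],c[:,400:]])
cv2.imwrite('pics/c2.png',c)
E
```

```text
(no output)
```

View pics/c2.png

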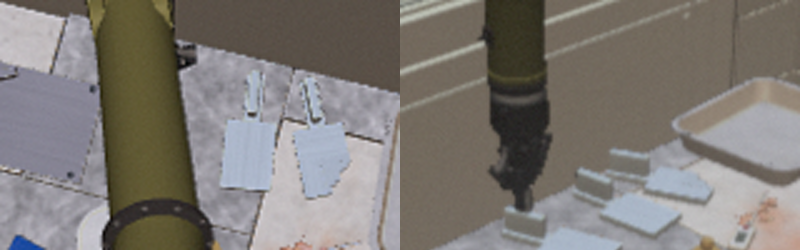

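```bash
python3 - <<'E'
from h import *
d=load('side2'); A=np.array(d['attitude'])
s=2.5
im=cv2.resize(d['image'][165:265,230:360,::-1],None,fx=6,fy=6,interpolation=2)
def pr(p,col):
    q=(np.array(p)-d['origin'])@A; u=d['cx']+d['fx']*q[0]/-q[2]; v=d['cy']+d['fy']*q[1]/q[2]
    print(p,u.round(1),v.round(1)); cv2.circle(im,(int((u-230+.5)*6),int((v-165+.5)*6)),5,col,1)
pr([.4939,.0966,.019],(0,0,255))
a=np.radians(-175); x=np.array([np.cos(a),np.sin(a),0])
for l in(-.112,-.052): pr(np.array([.4129,.0882,.045])+l*x,(0,255,0))
for l,m in((.0475,.035),(.0475,-.035),(-.0475,.035)): pr(np.array([.4129,.0882,.0125])+l*x+m*np.array([-x[1],x[0],0]),(255,0,0))
cv2.imwrite('pics/c3.png',im)
E
```

```text
[0.4939, 0.0966, 0.019] 250.6 210.9
[0.52447381 0.09796144 0.045     ] 242.7 202.1
[0.46470212 0.0927321  0.045     ] 258.1 206.1
[0.3686312  0.04919329 0.0125    ] 289.5 216.5
[0.3625303  0.11892692 0.0125    ] 279.9 226.9
[0.4632697  0.05747308 0.0125    ] 264.6 209.9
```

View pics/c3.png

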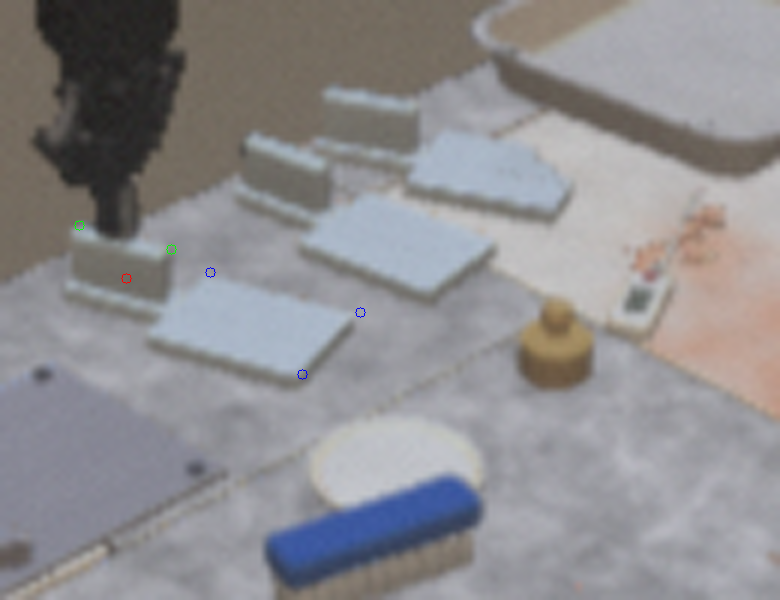

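```bash
python3 - <<'E'
from h import *
d=load('side2'); w=cloud(d)
for v in (180,186,192,195,198,200,202,203,204,205,207,210): print(v,[w[v,u].round(3).tolist() for u in (247,249,251)])
o=observe(); print(o['qpos'].round(3),o['wrist_force'],o['torque'])
E
```

```text
180 [[0.483, 0.122, 0.152], [0.479, 0.117, 0.15], [0.481, 0.104, 0.144]]
186 [[0.483, 0.123, 0.13], [0.481, 0.116, 0.128], [0.48, 0.107, 0.124]]
192 [[-0.34, 1.211, 0.874], [0.483, 0.115, 0.104], [0.484, 0.103, 0.099]]
195 [[0.482, 0.127, 0.099], [0.488, 0.109, 0.089], [0.483, 0.105, 0.088]]
198 [[0.494, 0.113, 0.078], [0.493, 0.104, 0.073], [0.484, 0.104, 0.076]]
200 [[0.494, 0.114, 0.07], [0.486, 0.113, 0.072], [0.485, 0.103, 0.067]]
202 [[0.493, 0.116, 0.064], [0.49, 0.109, 0.062], [0.483, 0.106, 0.062]]
203 [[0.497, 0.111, 0.056], [0.489, 0.109, 0.058], [0.487, 0.101, 0.055]]
204 [[0.502, 0.104, 0.048], [0.489, 0.111, 0.055], [0.486, 0.103, 0.052]]
205 [[0.503, 0.103, 0.043], [0.495, 0.103, 0.045], [0.489, 0.1, 0.045]]
207 [[0.504, 0.103, 0.035], [0.492, 0.107, 0.041], [0.489, 0.1, 0.038]]
210 [[0.504, 0.103, 0.023], [0.493, 0.107, 0.028], [-0.34, 1.211, 0.874]]
[-0.639  0.198  0.428  2.027 -0.101  0.937  1.496] [ 0.03734349 -0.76693665 -0.11445791] [-0.04510029  0.00857249 -0.02300547]
```

```bash
python3 - <<'E'
from h import *
for n,t,rg in (('side1',[.195,.62,.204],(180,300,150,260)),('side2',[.4939,.0966,.019],(150,206,225,275))):
    d=load(n); w=cloud(d); A=np.array(d['attitude'])
    for dz in (0,.03,.073,.092):
        q=(np.array(t)+[0,0,dz]-d['origin'])@A; print(n,dz,(d['cx']+d['fx']*q[0]/-q[2]).round(1),(d['cy']+d['fy']*q[1]/q[2]).round(1))
    v0,v1,u0,u1=rg; r=w[v0:v1,u0:u1].reshape(-1,3); c=r-t
    k=(np.hypot(c[:,0],c[:,1])<.09)&(c[:,2]>-.02); r=c[k]
    for z0 in np.arange(-.02,.17,.01):
        s=r[(r[:,2]>=z0)&(r[:,2]<z0+.01)]
        if len(s): print(round(z0,2),len(s),s.min(0).round(3)[:2],s.max(0).round(3)[:2])
E
```

```text
side1 0 218.9 286.0
side1 0.03 217.8 274.9
side1 0.073 216.2 258.3
side1 0.092 215.5 250.8
0.03 1 [-0.017 -0.038] [-0.017 -0.038]
0.04 46 [-0.024 -0.047] [0.018 0.055]
0.05 76 [-0.024 -0.052] [0.024 0.056]
0.06 84 [-0.024 -0.05 ] [0.025 0.057]
0.07 75 [-0.023 -0.05 ] [0.023 0.058]
0.08 91 [-0.031 -0.066] [0.03  0.076]
0.09 236 [-0.033 -0.067] [0.036 0.076]
0.1 264 [-0.032 -0.064] [0.035 0.074]
0.11 201 [-0.031 -0.062] [0.035 0.073]
0.12 248 [-0.031 -0.064] [0.035 0.072]
0.13 312 [-0.03 -0.06] [0.036 0.071]
0.14 211 [-0.031 -0.063] [0.033 0.069]
0.15 79 [-0.036 -0.011] [0.024 0.041]
0.16 171 [-0.036 -0.014] [0.028 0.041]
side2 0 250.6 210.9
side2 0.03 250.2 203.3
side2 0.073 249.7 192.1
side2 0.092 249.5 187.0
-0.02 34 [-0.022 -0.086] [ 0.041 -0.066]
0.01 2 [0.02  0.004] [0.029 0.007]
0.02 27 [-0.022 -0.002] [0.031 0.016]
0.03 16 [-0.008 -0.006] [0.019 0.015]
0.04 18 [-0.013 -0.014] [0.005 0.02 ]
0.05 21 [-0.01  -0.003] [0.01  0.017]
0.06 13 [-0.011 -0.009] [0.011 0.015]
0.07 31 [-0.015 -0.026] [0.013 0.039]
0.08 36 [-0.016 -0.035] [0.012 0.043]
0.09 46 [-0.016 -0.044] [0.009 0.05 ]
0.1 56 [-0.019 -0.057] [0.012 0.058]
0.11 60 [-0.019 -0.059] [0.01  0.066]
0.12 73 [-0.019 -0.054] [0.007 0.067]
0.13 58 [-0.019 -0.021] [0.009 0.052]
0.14 27 [-0.012  0.005] [0.005 0.045]
0.15 32 [-0.034 -0.004] [0.013 0.043]
0.16 72 [-0.037 -0.017] [0.03  0.043]
```

The images show the closed fingers ending about 28 mm above the reported TCP, just over the fin. The same offset shows at the start pose (tips 40 mm above, where 13 was expected). I'll open and go that much lower.

```bash
python3 -m inch '[0,0,-1.5,0,0,0,1,0,0,0,0,0,0,1,0,0,0,0,0,0,1,0,0,0,0,0,0,1,0,0,0,0,0,0,1,0,0,0,0,0,0,1,0,0,0,0,0,0,1,0,0,0,0,0,0,1]'; python3 -m inch '[0,-0.1,2,0,0,0,1,0,0,1.4,0,0,0,1,0,0,0.9,0,0,0,1,0,0,0,0,0,0,1,0,0,0,0,0,0,0,0,0,0,0,0,0,0,0,0,0,0,0,0,0,0,0,0,0,0,0,0,0,0,0,0,0,0,0,0,0,0,0,0,0,0,0,0,0,0,0,0,0]'; python3 plan.py .494 .0955 .06 -175
```

```text
time_s: 3.7
tcp_pos: [0.4936, 0.0965, 0.0337]
orientation: [[-0.997, -0.083, -0.0], [-0.083, 0.997, -0.0], [0.0, -0.0, -1.0]]
wrist_force: [1.0, -0.0, -0.3]
finger_gap: 0.0855
finger_force: 0.0
time_s: 4.62
tcp_pos: [0.4945, 0.0958, -0.0085]
orientation: [[-0.997, -0.083, 0.001], [-0.083, 0.997, 0.001], [-0.001, 0.0, -1.0]]
wrist_force: [-0.4, -0.3, 3.0]
finger_gap: 0.0129
finger_force: 59.0
t 4.62 tcp [ 0.4945  0.0958 -0.0085] yaw -175.2 gap 0.0129 F [-0.4 -0.3  3. ] pad 59.0
shift cm cur axes [ 0.04 -0.03 -6.85]  target axes [ 0.05 -0.03 -6.85] turn [ 0.     0.001 -0.004]
```

```bash
python3 plan.py .4157 .1637 .035 76.2
```

```text
t 4.62 tcp [ 0.4945  0.0958 -0.0085] yaw -175.2 gap 0.0129 F [-0.4 -0.3  3. ] pad 59.0
shift cm cur axes [ 7.28  7.42 -4.35]  target axes [ 4.71 -9.27 -4.35] turn [0.002 0.    1.895]
```

```bash
python3 -m inch '[0,0,-2.2,0,0,0,0,0,0,-2.2,0,0,0,0,2.43,2.47,0,0,0,0,0,2.43,2.47,0,0,0,0,0,2.42,2.48,0,0,0,0,0,0,0,0,0,0,0.125,0,0,0,0,0,0,0.125,0,0,0,0,0,0,0.125,0,0,0,0,0,0,0.125,0,0,0,0,0,0,0.125,0,0,0,0,0,0,0.125,0,0,0,0,0,0,0.125,0,0,0,0,0,0,0.125,0,0,0,0,0,0,0.125,0,0,0,0,0,0,0.125,0,0,0,0,0,0,0.125,0,0,0,0,0,0,0.125,0,0,0,0,0,0,0.125,0,0,0,0,0,0,0.125,0,0,0,0,0,0,0.125,0]'; python3 -m inch '[0,0,0,0,0,0.02,0]' >/dev/null; python3 plan.py .4157 .1637 .000 76.2; python3 - <<'E'
from h import *
d=snap('side','side3'); e=snap('top','top3')
a=cv2.resize(d['image'][150:270,130:330,::-1],None,fx=4,fy=4,interpolation=2)
cv2.imwrite('pics/c4.png',a)
E
```

```text
time_s: 6.28
tcp_pos: [0.4146, 0.1632, 0.0345]
orientation: [[0.225, 0.974, -0.001], [0.974, -0.225, -0.001], [-0.001, -0.001, -1.0]]
wrist_force: [-0.0, 0.6, -0.9]
finger_gap: 0.0133
finger_force: 59.0
t 6.37 tcp [0.4147 0.1632 0.0345] yaw 76.0 gap 0.0131 F [-0.1 -0.2 -1.3] pad 59.0
shift cm cur axes [0.08 0.09 3.45]  target axes [0.08 0.09 3.45] turn [-0.001  0.001 -0.004]
```

View pics/c4.png

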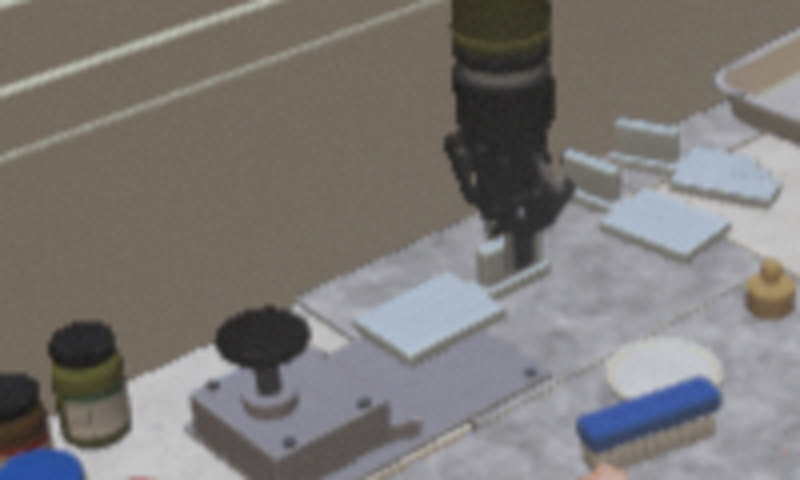

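```bash
python3 -m inch '[0.08,0.09,2,0,0,0,0,0,0,1.2,0,0,0,0,0,0,0.4,0,0,0,0,0,0,0,0,0,0,0]'; python3 - <<'E'
from h import *
d=snap('top','top4'); w=cloud(d)
im=cv2.resize(d['image'][165:235,150:270,::-1],None,fx=6,fy=6,interpolation=2)
cv2.imwrite('pics/c5.png',im)
E
```

```text
time_s: 6.8
tcp_pos: [0.4155, 0.1637, -0.0016]
orientation: [[0.237, 0.972, -0.002], [0.972, -0.237, -0.001], [-0.001, -0.001, -1.0]]
wrist_force: [-0.1, 0.7, -1.2]
finger_gap: 0.0132
finger_force: 59.0
```

View pics/c5.png

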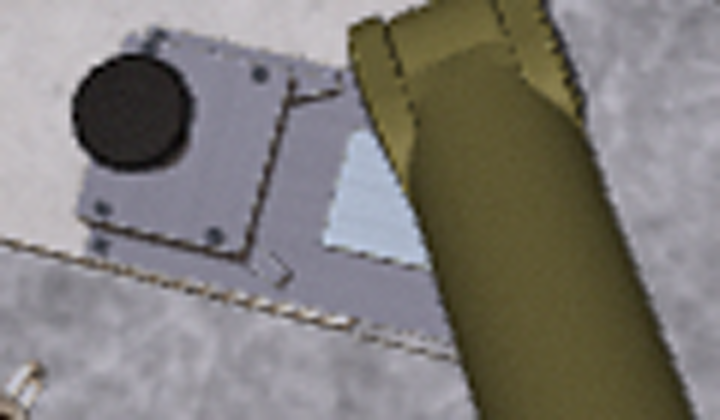

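```bash
python3 - <<'E'
from h import *
d=load('top4'); a=np.radians(76.2); X=np.array([np.cos(a),np.sin(a)]); Y=np.array([-X[1],X[0]]); c=np.array([.467,.3725])
f=lambda x,y,z:ray(d,(x+.5)/6-.5+150,(y+.5)/6-.5+165,z)[:2]-c
for n,x,y,z in [('blade',358,128,.019),('blade',323,245,.019),('blade side far',425,268,.019),('leadtip',340,92,.023),('leadtip',291,277,.023),('bridge',293,87,.0445),('bridge',245,258,.0445),('bridgeback',80,212,.0445),('bback up',130,35,.0445),('base lower',100,250,.006),('base lower',430,342,.006)]:
    q=f(x,y,z)*1000; print(n,(q@X).round(1),(q@Y).round(1))
E
python3 plan.py .4457 .2856 -.002 76.2
```

```text
blade -87.7 -36.3
blade -85.7 34.5
blade side far -146.2 34.2
leadtip -72.9 -53.8
leadtip -73.6 57.2
bridge -50.9 -46.4
bridge -50.3 55.4
bridgeback 48.4 51.1
bback up 48.6 -54.9
base lower 42.5 64.7
base lower -157.5 73.3
t 6.85 tcp [ 0.4161  0.1639 -0.0012] yaw 76.3 gap 0.0128 F [-0.8  0.1 -1.6] pad 59.0
shift cm cur axes [12.53 -0.    0.08]  target axes [12.53 -0.02  0.08] turn [-0.     0.001  0.002]
```

```bash
python3 -m inch '[0,-0.12,0.08,0,0,0,0,0,-0.1,0.05,0,0,0,0,1,0,0,0,0,0,0,1.5,0,0,0,0,0,0,1.5,0,0,0,0,0,0,1.2,0,0,0,0,0,0,1,0,0,0,0,0,0,1,0,0,0,0,0,0]'; python3 plan.py .4457 .2856 -.002 76.2
```

```text
time_s: 7.52
tcp_pos: [0.4314, 0.2362, -0.0025]
orientation: [[0.237, 0.971, -0.0], [0.971, -0.237, -0.0], [-0.0, 0.0, -1.0]]
wrist_force: [-0.9, -2.3, 1.6]
finger_gap: 0.013
finger_force: 59.4
t 7.52 tcp [ 0.4314  0.2362 -0.0025] yaw 76.3 gap 0.013 F [-0.9 -2.3  1.6] pad 59.4
shift cm cur axes [ 5.14  0.22 -0.05]  target axes [ 5.14  0.21 -0.05] turn [0.    0.    0.001]
```

Sliding freely on the base (small drag). On to the stop.

```bash
python3 -m inch '[0.8,0,0,0,0,0,0,0.8,0,0,0,0,0,0,0.8,0,0,0,0,0,0,0.8,0,0,0,0,0,0,0.6,0,0,0,0,0,0,0.4,0,0,0,0,0,0,0.3,0,0,0,0,0,0,0,0,0,0,0,0,0]'; python3 plan.py .4457 .2856 -.002 76.2
```

```text
time_s: 8.18
tcp_pos: [0.4421, 0.2788, -0.0024]
orientation: [[0.238, 0.971, 0.0], [0.971, -0.238, 0.0], [0.0, 0.0, -1.0]]
wrist_force: [-0.6, -0.1, -1.1]
finger_gap: 0.0129
finger_force: 59.0
t 8.18 tcp [ 0.4421  0.2788 -0.0024] yaw 76.2 gap 0.0129 F [-0.6 -0.1 -1.1] pad 59.0
shift cm cur axes [ 0.75  0.19 -0.04]  target axes [ 0.75  0.19 -0.04] turn [ 0. -0.  0.]
```

```bash
python3 -m inch '[0.3,0,0,0,0,0,0,0.3,0,0,0,0,0,0,0,0,0,0,0,0,0]';python3 -m inch '[0.2,0,0,0,0,0,0,0,0,0,0,0,0,0]'; python3 -m inch '[0.2,0,0,0,0,0,0,0,0,0,0,0,0,0]'; python3 plan.py .4457 .2856 -.002 76.2
```

```text
time_s: 8.43
tcp_pos: [0.4436, 0.2846, -0.0023]
orientation: [[0.239, 0.971, 0.0], [0.971, -0.239, 0.001], [0.001, 0.0, -1.0]]
wrist_force: [1.0, 1.5, -2.3]
finger_gap: 0.0125
finger_force: 59.0
time_s: 8.6
tcp_pos: [0.444, 0.2863, -0.0024]
orientation: [[0.239, 0.971, 0.0], [0.971, -0.239, 0.0], [0.0, 0.0, -1.0]]
wrist_force: [0.1, 0.1, -1.9]
finger_gap: 0.0129
finger_force: 59.0
time_s: 8.77
tcp_pos: [0.4439, 0.2864, -0.0024]
orientation: [[0.239, 0.971, -0.002], [0.971, -0.239, -0.002], [-0.003, -0.001, -1.0]]
wrist_force: [-2.8, -4.2, 1.6]
finger_gap: 0.0131
finger_force: 59.6
t 8.77 tcp [ 0.4439  0.2864 -0.0024] yaw 76.2 gap 0.0131 F [-2.8 -4.2  1.6] pad 59.6
shift cm cur axes [-0.03  0.19 -0.04]  target axes [-0.03  0.19 -0.04] turn [-0.001  0.003 -0.001]
```

```bash
python3 -m inch '[0.2,0,0,0,0,0,0,0,0,0,0,0,0,0]'; python3 -m inch '[0.2,0,0,0,0,0,0,0,0,0,0,0,0,0]'
```

```text
time_s: 8.93
tcp_pos: [0.4438, 0.2863, -0.0024]
orientation: [[0.24, 0.971, -0.004], [0.971, -0.24, -0.005], [-0.006, -0.002, -1.0]]
wrist_force: [-4.7, -9.2, 7.1]
finger_gap: 0.0132
finger_force: 60.3
time_s: 9.1
tcp_pos: [0.4438, 0.2862, -0.0024]
orientation: [[0.241, 0.971, -0.006], [0.971, -0.241, -0.008], [-0.009, -0.004, -1.0]]
wrist_force: [-8.5, -13.5, 12.3]
finger_gap: 0.0133
finger_force: 60.9
```

```bash
python3 -m inch '[-0.4,0,0,0,0,0,0,0,0,0,0,0,0,0,0,0,0,0,0,0,1,0,0,0,0,0,0,1,0,0,0,0,0,0,1,0,0,0,0,0,0,1,0,0,0,0,0,0,1,0,0,0,0,0,0,1,0,0,0,0,0,0,1,0,0,0,0,0,0,1,0,0,-2,0,0,0,1,0,0,-4,0,0,0,1,0,0,-4,0,0,0,1,0,0,-4,0,0,0,1]'; python3 plan.py .4597 -.1187 .10 -170
```

```text
time_s: 10.27
tcp_pos: [0.444, 0.2874, 0.139]
orientation: [[0.239, 0.971, -0.001], [0.971, -0.239, -0.001], [-0.001, -0.0, -1.0]]
wrist_force: [1.5, 1.5, -0.6]
finger_gap: 0.085
finger_force: 0.0
t 10.27 tcp [0.444  0.2874 0.139 ] yaw 76.2 gap 0.085 F [ 1.5  1.5 -0.6] pad 0.0
shift cm cur axes [-39.06  11.23   3.93]  target axes [  5.5  -40.27   3.9 ] turn [-1.000e-03  0.000e+00 -1.987e+00]
```

```bash
python3 -m inch '[-3.255,0.936,0,0,0,0,1,-3.255,0.936,0,0,0,0,1,-3.255,0.936,0,0,0,0,1,-3.255,0.936,0,0,0,0,1,-3.255,0.936,0,0,0,0,1,-3.255,0.936,0,0,0,0,1,-3.255,0.936,0,0,0,0,1,-3.255,0.936,0,0,0,0,1,-3.255,0.936,0,0,0,0,1,-3.255,0.936,0,0,0,0,1,-3.255,0.936,0,0,0,0,1,-3.255,0.936,0,0,0,0,1]' >/dev/null; python3 -m inch '[0,0,0,0,0,-0.1242,1,0,0,0,0,0,-0.1242,1,0,0,0,0,0,-0.1242,1,0,0,0,0,0,-0.1242,1,0,0,0,0,0,-0.1242,1,0,0,0,0,0,-0.1242,1,0,0,0,0,0,-0.1242,1,0,0,0,0,0,-0.1242,1,0,0,0,0,0,-0.1242,1,0,0,0,0,0,-0.1242,1,0,0,0,0,0,-0.1242,1,0,0,0,0,0,-0.1242,1,0,0,0,0,0,-0.1242,1,0,0,0,0,0,-0.1242,1,0,0,0,0,0,-0.1242,1,0,0,0,0,0,-0.1242,1]'; python3 plan.py .4597 -.1187 -.0085 -170; python3 - <<'E'
from h import *
d=snap('top','top5'); e=snap('side','side5')
a=cv2.resize(d['image'][155:255,150:350,::-1],(800,400),interpolation=2)
b=cv2.resize(e['image'][180:280,150:350,::-1],(400,200),interpolation=2)
c=np.zeros((600,800,3),np.uint8); c[:400]=a; c[400:,:400]=b
cv2.imwrite('pics/c6.png',c)
E
```

```text
time_s: 12.6
tcp_pos: [0.4602, -0.1182, 0.1376]
orientation: [[-0.984, -0.18, 0.0], [-0.18, 0.984, 0.0], [-0.0, 0.0, -1.0]]
wrist_force: [-0.2, 0.8, 0.4]
finger_gap: 0.0853
finger_force: 0.0
t 12.6 tcp [ 0.4602 -0.1182  0.1376] yaw -169.6 gap 0.0853 F [-0.2  0.8  0.4] pad 0.0
shift cm cur axes [ 0.06 -0.04 14.61]  target axes [ 0.06 -0.04 14.61] turn [0.    0.    0.007]
```

View pics/c6.png

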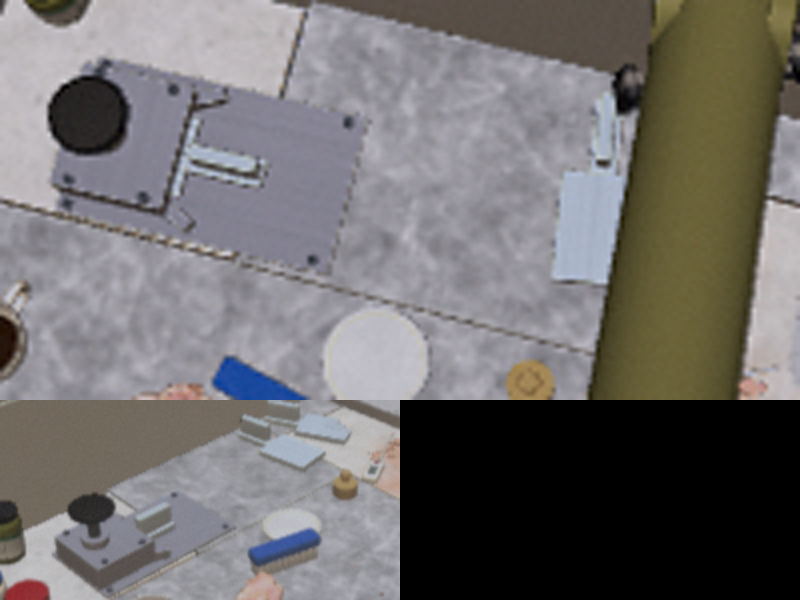

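```bash
python3 -m inch '[0.06,-0.04,4,0,0,0,1,0,0,4,0,0,0,1,0,0,3.2,0,0,0,1,0,0,2,0,0,0,1,0,0,1.4,0,0,0,1,0,0,0,0,0,0,1,0,0,0,0,0,0,0,0,0,0,0,0,0,0,0,0,0,0,0,0,0,0,0,0,0,0,0,0,0,0,0,0,0,0,0,0,0,0,0,0,0,0,0,0,0,0,0,0,0]'; python3 - <<'E'
from h import *
d=load('top5'); a=np.radians(76); X=np.array([np.cos(a),np.sin(a)]); Y=np.array([-X[1],X[0]]); c=np.array([.467,.3725])
f=lambda x,y,z:ray(d,(x+.5)/4-.5+150,(y+.5)/4-.5+155,z)[:2]-c
for n,x,y,z in [('blade rear',196,118,.0185),('blade rear',176,196,.0185),('fin near',191,160,.051),('fin end',262,168,.051),('leadtip',228,100,.023),('leadtip',190,228,.023)]:
    q=f(x,y,z)*1000; print(n,(q@X).round(1),(q@Y).round(1))
E
python3 plan.py .3221 -.3782 .07 79.6
```

```text
time_s: 13.78
tcp_pos: [0.4604, -0.1185, -0.0077]
orientation: [[-0.985, -0.175, 0.001], [-0.175, 0.985, 0.001], [-0.001, 0.0, -1.0]]
wrist_force: [-1.0, 0.5, 4.2]
finger_gap: 0.0128
finger_force: 60.8
blade rear -49.8 -34.4
blade rear -51.1 35.9
fin near -63.2 7.6
fin end -123.8 0.5
leadtip -73.7 -55.4
leadtip -71.4 60.6
t 13.78 tcp [ 0.4604 -0.1185 -0.0077] yaw -169.9 gap 0.0128 F [-1.   0.5  4.2] pad 60.8
shift cm cur axes [ 18.14 -23.15  -7.8 ]  target axes [-28.04  -8.92  -7.77] turn [2.000e-03 1.000e-03 1.928e+00]
```

```bash
python3 -m inch '[0,0,-3.9,0,0,0,0,0,0,-3.9,0,0,0,0,2.27,-2.89,0,0,0,0,0,2.27,-2.89,0,0,0,0,0,2.27,-2.89,0,0,0,0,0,2.27,-2.89,0,0,0,0,0,2.27,-2.89,0,0,0,0,0,2.27,-2.89,0,0,0,0,0,2.27,-2.89,0,0,0,0,0,2.25,-2.92,0,0,0,0,0]' >/dev/null; python3 -m inch '[0,0,0,0,0,0.1205,0,0,0,0,0,0,0.1205,0,0,0,0,0,0,0.1205,0,0,0,0,0,0,0.1205,0,0,0,0,0,0,0.1205,0,0,0,0,0,0,0.1205,0,0,0,0,0,0,0.1205,0,0,0,0,0,0,0.1205,0,0,0,0,0,0,0.1205,0,0,0,0,0,0,0.1205,0,0,0,0,0,0,0.1205,0,0,0,0,0,0,0.1205,0,0,0,0,0,0,0.1205,0,0,0,0,0,0,0.1205,0,0,0,0,0,0,0.1205,0,0,0,0,0,0,0.1205,0,0,0,0,0,0,0,0]'; python3 plan.py .322 -.3779 -.001 79.6; python3 - <<'E'
from h import *
d=snap('top','top6'); e=snap('side','side6')
a=cv2.resize(d['image'][170:280,320:450,::-1],None,fx=3,fy=3,interpolation=2)
b=cv2.resize(e['image'][110:220,280:410,::-1],None,fx=3,fy=3,interpolation=2)
cv2.imwrite('pics/c7.png',np.hstack([a,b]))
E
```

```text
time_s: 16.03
tcp_pos: [0.3279, -0.366, 0.0694]
orientation: [[0.184, 0.983, -0.001], [0.983, -0.184, -0.0], [-0.0, -0.001, -1.0]]
wrist_force: [-0.3, -0.2, -1.6]
finger_gap: 0.0131
finger_force: 59.9
t 16.03 tcp [ 0.3279 -0.366   0.0694] yaw 79.4 gap 0.0131 F [-0.3 -0.2 -1.6] pad 59.9
shift cm cur axes [-1.27 -0.36  7.04]  target axes [-1.27 -0.37  7.04] turn [-0.001  0.    -0.003]
```

View pics/c7.png

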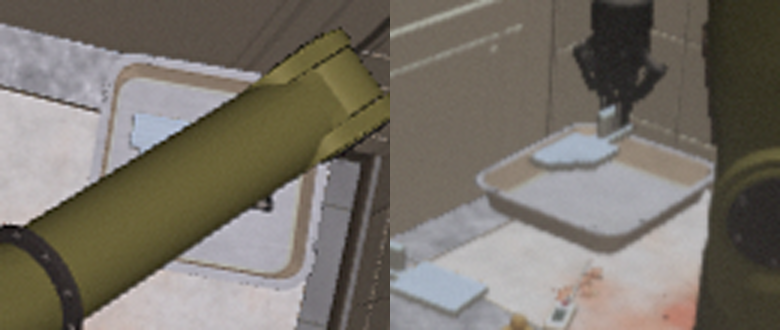

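```bash
python3 -m inch '[-1.27,-0.36,0,0,0,0,0,0,0,2.5,0,0,0,0,0,0,2.5,0,0,0,0,0,0,1.6,0,0,0,0,0,0,0.3,0,0,0,0,0,0,0,0,0,0,0]'; python3 -m inch '[0,0,0.2,0,0,0,0,0,0,0.1,0,0,0,0,0,0,0,0,0,0,0]'; python3 plan.py .322 -.3779 -.001 79.6
```

```text
time_s: 16.63
tcp_pos: [0.3212, -0.3778, -0.0001]
orientation: [[0.179, 0.984, -0.003], [0.984, -0.179, 0.0], [-0.0, -0.003, -1.0]]
wrist_force: [0.2, -0.6, -1.8]
finger_gap: 0.0129
finger_force: 59.9
time_s: 16.88
tcp_pos: [0.323, -0.3787, -0.0014]
orientation: [[0.18, 0.984, 0.001], [0.984, -0.18, -0.001], [-0.001, 0.001, -1.0]]
wrist_force: [0.2, -0.1, -2.2]
finger_gap: 0.013
finger_force: 59.9
t 16.88 tcp [ 0.323  -0.3787 -0.0014] yaw 79.6 gap 0.013 F [ 0.2 -0.1 -2.2] pad 59.9
shift cm cur axes [ 0.06 -0.12 -0.04]  target axes [ 0.06 -0.12 -0.04] turn [0.001 0.001 0.001]
```

```bash
python3 -m inch '[0,0,0.2,0,0,0,0,0,0,0,0,0,0,0]'; python3 -m inch '[0,0,0.2,0,0,0,0,0,0,0,0,0,0,0]'
```

```text
time_s: 17.05
tcp_pos: [0.3232, -0.3789, -0.0034]
orientation: [[0.18, 0.984, 0.002], [0.984, -0.18, -0.002], [-0.001, 0.002, -1.0]]
wrist_force: [-0.3, 0.1, 1.6]
finger_gap: 0.0134
finger_force: 60.5
time_s: 17.22
tcp_pos: [0.3234, -0.3797, -0.0045]
orientation: [[0.18, 0.984, 0.002], [0.984, -0.18, -0.002], [-0.002, 0.002, -1.0]]
wrist_force: [-1.5, 0.1, 11.4]
finger_gap: 0.0134
finger_force: 62.1
```

Touching the tray floor. Release, lift clear, and check.

```bash
python3 -m inch '[0,0,-0.15,0,0,0,0,0,0,0,0,0,0,1,0,0,0,0,0,0,1,0,0,0,0,0,0,1,0,0,0,0,0,0,1,0,0,0,0,0,0,1,0,0,0,0,0,0,1,0,0,0,0,0,0,1,0,0,0,0,0,0,1,0,0,-2,0,0,0,1,0,0,-4,0,0,0,1,0,0,-4,0,0,0,1,0,0,-4,0,0,0,1]'; python3 -m inch '[3.2,-2.4,0,0,0,0,1,3.2,-2.4,0,0,0,0,1,3.2,-2.4,0,0,0,0,1,3.2,-2.4,0,0,0,0,1,3.2,-2.4,0,0,0,0,1,3.2,-1.5,0,0,0,0,1,3.2,0,0,0,0,0,1,3.2,0,0,0,0,0,1,3.2,0,0,0,0,0,1,3.2,0,0,0,0,0,1,3.2,0,0,0,0,0,1,3.2,0,0,0,0,0,1]'; python3 - <<'E'
from h import *
d=snap('top','top7'); e=snap('side','side7')
a=cv2.resize(d['image'][160:270,150:450,::-1],(800,293),interpolation=2)
b=cv2.resize(e['image'][140:280,150:400,::-1],(500,280),interpolation=2)
c=np.zeros((580,800,3),np.uint8); c[:293]=a; c[300:,:500]=b
cv2.imwrite('pics/c8.png',c)
E
```

```text
time_s: 18.3
tcp_pos: [0.3212, -0.3784, 0.1362]
orientation: [[0.182, 0.983, -0.003], [0.983, -0.182, -0.001], [-0.002, -0.003, -1.0]]
wrist_force: [1.4, 1.2, 0.6]
finger_gap: 0.0855
finger_force: 0.0
time_s: 19.3
tcp_pos: [0.3168, -0.1234, 0.1387]
orientation: [[0.186, 0.983, -0.004], [0.982, -0.185, 0.02], [0.019, -0.007, -1.0]]
wrist_force: [1.4, 0.2, 0.6]
finger_gap: 0.0856
finger_force: 0.0
```

View pics/c8.png

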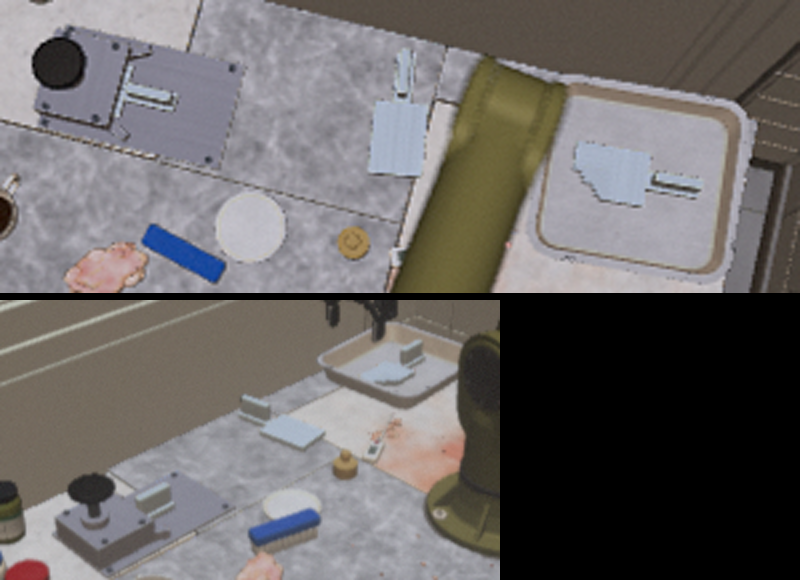

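The snapped plate (crop about (640,172)) lies flat and centred in the tray. The middle plate (398,135) is where it started. The first whole plate has its blade under the bridge, with the fin at (150,97).

```bash
python3 -m inch '[0,0,0,0,0,0,1,0,0,0,0,0,0,1,0,0,0,0,0,0,1,0,0,0,0,0,0,1,0,0,0,0,0,0,1,0,0,0,0,0,0,1]' && python3 -c "from workcell import *; print(sign_off())"
```

```text
time_s: 19.9
tcp_pos: [0.317, -0.123, 0.1388]
orientation: [[0.18, 0.984, -0.003], [0.983, -0.18, 0.021], [0.02, -0.007, -1.0]]
wrist_force: [0.2, -0.0, -0.1]
finger_gap: 0.0852
finger_force: 0.0
the job is handed in; nothing more can be done
None
```

The job is handed in at 19.9 s, with no verdict returned: one whole plate was pushed under the bridge until it stopped against the rear stop, the snapped plate lies flat in the tray, and the other whole plate and the tray look unmoved in the last pictures.

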